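Empty a handled bowl, stand it for its photo and hold the release half down

ROBOT

A 7-joint arm with a two-finger parallel gripper is mounted at the origin on the work surface. World frame = base frame: x ahead of the robot, y to its left, z up, the work surface at z = 0. Lengths are in m, angles in rad, forces in N, time in s.
With the tool pointing down it reaches from about 0.4 to 0.85 m from the base axis. Payload 4.5 kg.
Tool frame: the origin (TCP) lies between the finger pads; the fingertips stand 19 mm ahead of it and the grasp point (between the pads) is the TCP (r.nose_length is the distance from the TCP to the fingertips, in m); z points along the fingers, x is the direction in which the jaws open and shut, and the axes are right-handed (so a half turn about z gives the same grasp; the last joint's range is limited). The gripper opens to 88 mm and grips with 3 to 60 N. Pads are 18 mm wide; open, the fingers measure 123 mm over their backs; the gripper's body (75 mm by 187 mm) begins 45 mm behind the grasp point.
Start: joints at [1.263, 0.689, -0.195, 1.565, 0.157, 0.902, -0.215], TCP at [0.21, -0.589, 0.258] pointing down, gripper open.
Joint ranges: [-3.01, 3.01], [-0.46, 2.08], [-1.47, 1.51], [0.13, 2.56], [-1, 4.14], [0.04, 2.09], [-2.66, 2.66]. Speed limits (rad/s): [2.57, 2.57, 3.14, 3.14, 3.14, 3.14, 3.14].

INTERFACE

Orientations are given as a unit quaternion [x, y, z, w].
In Python, from plant import get_state, vision, r gives the robot as it stands.
- The arm moves only by the tool play_rows, never from a script. Its argument "deltas" is a list that holds one entry, the list of rows, each a list of 7 numbers: the gripper command: -1 is fully open, 1 is shut, values between are in proportion, then the shift along the tool's x, y, z normalised to -1 to 1, where 1 is 300 mm, then the turn, a rotation vector about the tool's x, y, z normalised to -1 to 1, where 1 is pi rad. A call has 1 to 5 rows; each row is the pose to reach, as a shift and turn from the pose measured when the call began, along the tool's axes at that moment, turning the shorter way round; what a row does not reach only later rows make up. A row lasts 1/8 s, in which the tool goes at most 62.5 mm and 10.7 degrees, less where a joint would pass 70% of its speed; a pose out of reach is approached as far as the arm can. A call with a number of a shift or a turn outside -1 to 1 is refused whole. A call with a gripper value outside its range is refused whole. The fingers move at their own pace and stop on an object; "force" is the grip in N (left out, the last holds). Time passes only in rows, so rows that repeat a pose let the fingers close. It gives the time, the measured TCP pose, the force and the opening at its end, in the units of the state.
- get_state(): the state, without advancing time (a new reading comes with each control period).
- vision.snapshot(name): name is "side" or "top" or "wrist"; returns the picture (400x640x3 uint8, red, green, blue); there is no depth.
- vision.camera_model(name): a dict with "vfov" (degrees; the focal length in pixels is half the picture's height over the tangent of half this angle, whatever the lens; pixels are square), "cx", "cy" (the principal point, pixels), "world_to_cam" (4x4, takes a point from world to camera coordinates). Camera axes: x right, y up, looking along -z (the intrinsics and any distortion apply to the point x, -y, -z); pixel columns grow to the right and rows downward; lengths in m; the calibration is good to about 2 mm. The wrist camera is an equidistant fisheye: a pixel r from the principal point sees the ray r / f radians off the axis. A picture is of the moment at which its call begins: read the wrist's pose just before it. camera_model takes no time and is no camera call; for the wrist camera it gives the pose at the moment of the call.
- r.finish_job(): hands the job in, once; it reports no verdict.
The state is a dict: "clock": time; "q": joint angles; "qd": joint speeds; "joint_torque": joint torques, N m; "tool_pos": TCP position; "eef_rot": TCP orientation; "contact_force": force on the tool from outside, world axes, zero at the start; "moment": the same for the moment, N m; "opening": opening from 0.0 (shut) to 1.0 (fully open).
Only numpy, scipy, OpenCV 4.12 (cv2) and the standard library are available. Lean on these libraries where they do the work, as an engineer would, in place of code of your own. Each camera call takes 0.05 s, during which the arm holds its last target.

TASK

Pick up the white handled bowl, tip its four marbles out into the open wooden tray, stand the empty bowl upright in the middle of the low round photo plinth and let go of it. Then press the camera release's plunger half-way down with the fingers (half-way keeps the lamps on; all the way would fire the camera, so never go that far) and finish while still holding it there. Leave the teacup and the small dish alone.

Things in the scene. Friction and masses are not known exactly. Their poses are not given: they have to be found in the camera images.
- bowl: White flared bowl with a wooden stick handle, loose, about 0.22 kg, starting upright on the table. Origin: centre of the underside, z up through the mouth, handle along its -x. Foot 56 mm across, mouth 120 mm, 56 mm high, wall 4 mm, floor 5 mm. The wall leans 30 degrees outward, so the marbles roll out once it is tipped well past 60 degrees.
- bowl_handle (a point): Good grip point on the handle's axis, 95 mm from the bowl's centre and 46 mm above its underside; axes as the bowl's. The handle is a straight round bar 16 mm thick along the bowl's -x, level when the bowl is upright; it is free to grip from 60 to 158 mm from the bowl's centre.
- marble0_center (a point): Centre of one of four like glass marbles, 22 mm in diameter, 14 g, starting in the bowl.
- marble1_center (a point): Centre of one of four like glass marbles, 22 mm in diameter, 14 g, starting in the bowl.
- marble2_center (a point): Centre of one of four like glass marbles, 22 mm in diameter, 14 g, starting in the bowl.
- marble3_center (a point): Centre of one of four like glass marbles, 22 mm in diameter, 14 g, starting in the bowl.
- tray: Open square plywood tray, fixed, to the left or right of the bowl. Origin: centre of the underside. Outside 190 x 190 mm, 55 mm high, walls and floor 6 mm.
- plinth: Photo plinth: low round white disc, fixed, on the other side of the bowl from the tray. Origin: centre of the underside on the table; its flat top is 20 mm above that and 150 mm across (164 mm at the grey foot ring).
- release: Camera release, fixed, beyond the bowl: square steel foot 90 mm wide and 12 mm high with a round grey housing 56 mm across whose top is 44 mm above the table, carrying the plunger. Origin: centre of the underside.
- plunger_top (a point): Centre of the flat top of the plunger's black round cap (42 mm across, 10 mm thick); 80 mm above the table at rest. It sinks straight down as pressed. The stem under the cap is dark on its lower 12 mm and bright above: half-way is where the dark part has just gone into the housing.
- plunger (a joint): Travel of the plunger in m: 0 at rest (up), 0.012 half-way, 0.024 fully down. Spring: about 2 N to start it, 6 N at half-way, 10 N fully down; it springs back when released.
- teacup: Bystander: blue teacup 72 mm across, 60 mm high, loose. Origin: centre of the underside.
- dish: Bystander: white shallow dish 100 mm across, 30 mm high, loose. Origin: centre of the underside.
Not all that is in view belongs to the job. Leave any red look-alike of the plinth alone. Leave any purple look-alike of the release alone.

How it is judged:
On the way, in this order (a step that is already met when the one before it is completed fails the run):
1. the bowl is lifted and tipped (angle between bowl's own z axis and vertical above 0.6 rad and height (world z) of bowl above 0.03 m).
2. all four marbles lie in the tray (x of marble0_center in the frame of tray between -0.089 and 0.089 m and y of marble0_center in the frame of tray between -0.089 and 0.089 m and z of marble0_center in the frame of tray between 0 and 0.05 m and x of marble1_center in the frame of tray between -0.089 and 0.089 m and y of marble1_center in the frame of tray between -0.089 and 0.089 m and z of marble1_center in the frame of tray between 0 and 0.05 m and x of marble2_center in the frame of tray between -0.089 and 0.089 m and y of marble2_center in the frame of tray between -0.089 and 0.089 m and z of marble2_center in the frame of tray between 0 and 0.05 m and x of marble3_center in the frame of tray between -0.089 and 0.089 m and y of marble3_center in the frame of tray between -0.089 and 0.089 m and z of marble3_center in the frame of tray between 0 and 0.05 m), for 0.2 s.
3. the empty bowl stands upright in the middle of the plinth, let go (all of step 2 and horizontal distance between bowl and plinth below 0.03 m and z of bowl in the frame of plinth between 0.016 and 0.024 m and angle between bowl's own z axis and vertical below 0.08 rad and contact force between each of the fingers, the arm and bowl below 0.1 N and linear speed of bowl below 0.02 m/s), for 0.3 s.
4. the plunger is held half-way down (value of joint plunger between 0.008 and 0.016 m and contact force between any of the fingers, the arm and release above 1.5 N), for 0.3 s.
At the end, for the whole second after the job is handed in: The arm is still pressing the release (at least 1.5 N) with the plunger 8 to 16 mm down; the bowl stands upright (within 0.08 rad), still and untouched on the plinth, its centre within 30 mm of the plinth's; all four marbles are in the tray (all of step 3 and all of step 4); the arm keeps its last pose, push and grip.
It fails at once if the plunger is pressed all the way (past 21.5 mm) (value of joint plunger above 0.0215 m).
It fails at once if the teacup is moved by more than 20 mm (distance of teacup from where it was at the start of the episode above 0.02 m).
It fails at once if the shallow dish is moved by more than 20 mm (distance of dish from where it was at the start of the episode above 0.02 m).
It also fails if it takes over 61 s, if anything falls off the work surface, if the arm or the gripper's body presses on something with over 40 N, if the wrist force passes 120 N, or if a joint passes its speed limit or range.

## Working session

There is one attempt and no reset: what is moved stays moved. The work goes in short steps, Python scripts to look and compute and a tool call to move; the robot and the scene stay as the last step left them, time stands still between calls to the robot, and variables do not carry over. Pictures are saved under pics/ and viewed, and the job is handed in when it is done.

Besides the shell and the picture viewer there is one more tool, called after "Call:" in YAML: its name, and indented under it one key for each argument. play_rows: Moves the arm, as the interface text tells. Scaled input: -1 to 1 covers 300 mm each way for a shift and pi rad each way for a turn. Its arguments: {"type":"object","properties":{"deltas":{"type":"array"},"force":{"type":"number"}},"required":["deltas"]}

```bash
ls; mkdir -p pics
python3 - <<'E'
from plant import get_state, vision, r
import cv2
print(get_state())
for n in ["side","top","wrist"]:
    m=vision.camera_model(n); print(n,m)
    cv2.imwrite(f"pics/{n}0.png",vision.snapshot(n)[:,:,::-1])
E
```

```text
pics
{'clock': 0.0, 'q': array([ 1.26276414,  0.68998323, -0.19452145,  1.56632423,  0.15732186,
        0.90250068, -0.21508768]), 'qd': array([ 2.38881053e-03, -3.98237015e-04,  7.31371773e-04,  1.41651882e-05,
        1.38920235e-03,  1.24096874e-03, -1.63259459e-03]), 'joint_torque': array([ 2.46671743e-04, -5.27550852e+01, -1.26715556e+00, -1.53428686e+01,
       -5.27577836e-02,  6.66128049e-03,  1.53132378e-04]), 'tool_pos': array([ 0.20926585, -0.58830009,  0.25691594]), 'eef_rot': array([ 8.17104575e-01, -5.76488756e-01, -7.83139651e-04, -4.64414336e-04]), 'contact_force': array([ 0.58559137, -0.56412783, -0.1165997 ]), 'moment': array([ 0.02198694, -0.02878759,  0.05681288]), 'opening': 1.0024152712117882}
side {'vfov': 53.207993226678, 'cx': 322.5941893316427, 'cy': 202.697553638364, 'world_to_cam': array([[-0.96301397, -0.26938666,  0.00591021,  0.54657863],
       [ 0.21280485, -0.74692258,  0.62993711, -0.17702467],
       [-0.16528218,  0.60789596,  0.77662366, -0.86629609],
       [ 0.        ,  0.        ,  0.        ,  1.        ]])}
top {'vfov': 47.87490643579384, 'cx': 326.7457889778821, 'cy': 199.7206967229081, 'world_to_cam': array([[ 0.01733732, -0.99981713,  0.00806959, -0.0207183 ],
       [ 0.98611501,  0.01843175,  0.16503775, -0.55908029],
       [-0.1651563 ,  0.00509623,  0.98625424, -1.16724397],
       [ 0.        ,  0.        ,  0.        ,  1.        ]])}
wrist {'vfov': 65.70646984690485, 'cx': 320.2384455485329, 'cy': 193.37347454814696, 'world_to_cam': array([[ 0.33640076, -0.94171706, -0.0018719 , -0.62472821],
       [ 0.89634932,  0.32080274, -0.30601226,  0.04276463],
       [ 0.28877747,  0.10126488,  0.95202573, -0.39124131],
       [ 0.        ,  0.        ,  0.        ,  1.        ]])}
```

View pics/side0.png

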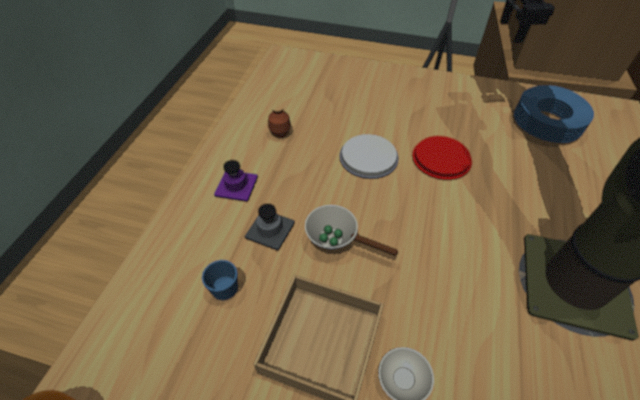

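View pics/top0.png

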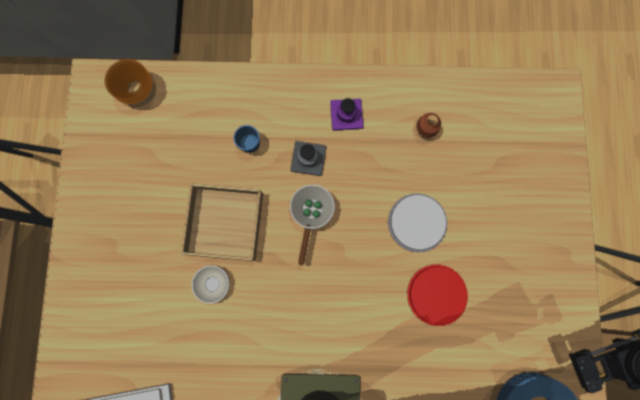

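View pics/wrist0.png

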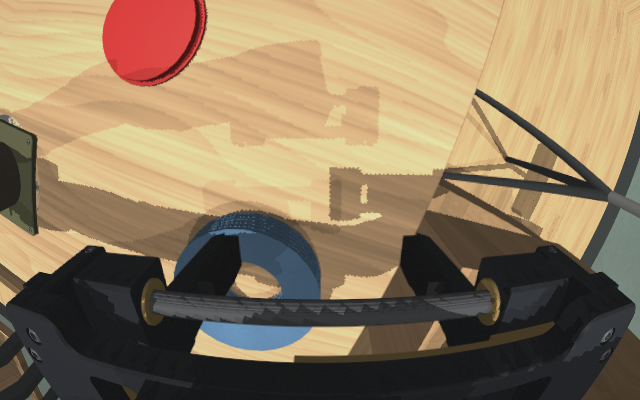

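The side and top views show the whole layout; top-view pixels are:

| Thing wanted | Chosen | Could be mistaken for |
|---|---|---|
| Bowl | handled bowl with marbles (312,207) | white dish (211,284), red-brown pot (429,126), orange bowl (130,82) |
| Plinth | white disc (418,222) | red disc (437,295) |
| Release | grey (309,156) | purple (347,112) |
| Tray | plywood (223,223) | grey tray (130,395) |

The teacup is at (247,138). Next is a close crop to check the choice.

```bash
cat > h.py <<'E'
import numpy as np, cv2
from plant import get_state, vision, r
from scipy.spatial.transform import Rotation as R
def f_of(m): return 200/np.tan(np.radians(m["vfov"])/2)
def unproj(n,u,v,z,m=None):
    m=m or vision.camera_model(n); f=f_of(m); T=np.array(m["world_to_cam"])
    x=(u-m["cx"]);y=(v-m["cy"])
    if n=="wrist":
        rr=np.hypot(x,y);th=rr/f
        d=np.array([x/rr*np.sin(th),-y/rr*np.sin(th),-np.cos(th)])
    else: d=np.array([x/f,-y/f,-1])
    Rm=T[:3,:3];c=-Rm.T@T[:3,3];d=Rm.T@d
    return c+d*(z-c[2])/d[2]
def proj(n,p,m=None):
    m=m or vision.camera_model(n); f=f_of(m); T=np.array(m["world_to_cam"])
    c=T[:3,:3]@np.asarray(p)+T[:3,3]; x,y,z=c[0],-c[1],-c[2]
    if n=="wrist":
        rr=np.hypot(x,y);th=np.arctan2(rr,z);return np.array([m["cx"]+f*th*x/rr,m["cy"]+f*th*y/rr])
    return np.array([m["cx"]+f*x/z,m["cy"]+f*y/z])
E
python3 - <<'E'
from h import *
a=cv2.imread("pics/top0.png")[80:320,170:490]; cv2.imwrite("pics/topc.png",cv2.resize(a,None,fx=2.5,fy=2.5,interpolation=cv2.INTER_CUBIC))
a=cv2.imread("pics/side0.png")[120:400,200:480]; cv2.imwrite("pics/sidec.png",cv2.resize(a,None,fx=2,fy=2,interpolation=cv2.INTER_CUBIC))
E
```

```text
(no output)
```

View pics/topc.png

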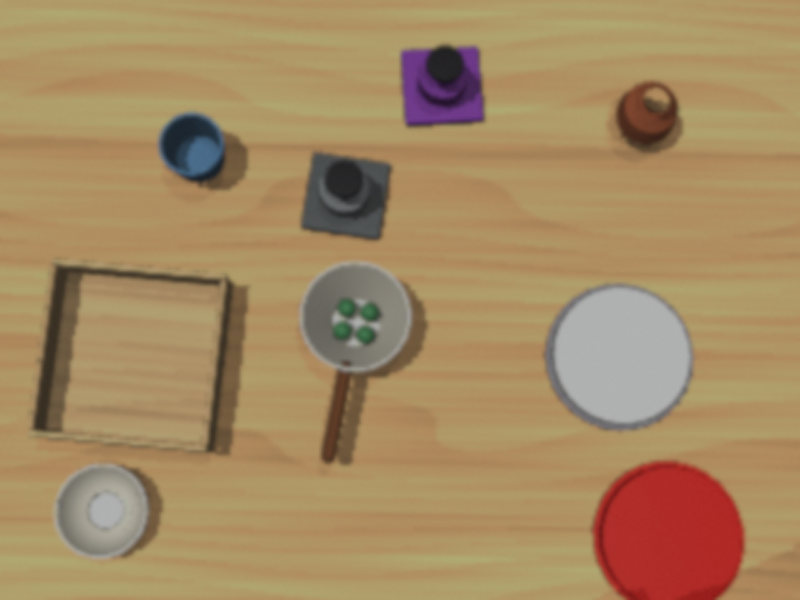

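View pics/sidec.png

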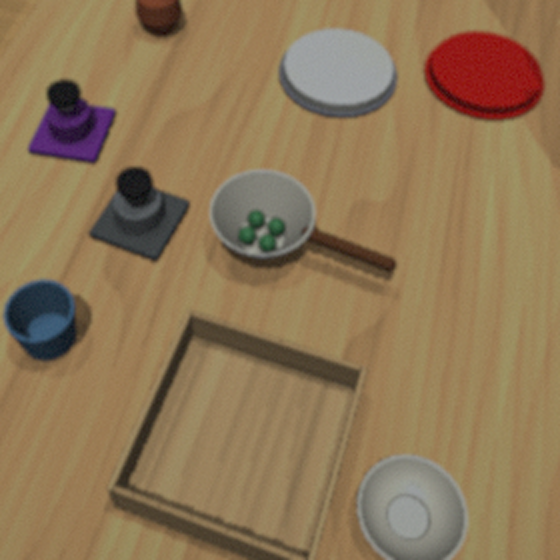

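Run:
```python
from h import *
np.set_printoptions(precision=4,suppress=True)
T=lambda u,v,z:unproj("top",170+(u+.5)/2.5-.5,80+(v+.5)/2.5-.5,z)
S=lambda u,v,z:unproj("side",200+(u+.5)/2-.5,120+(v+.5)/2-.5,z)
print("bowl",T(356,316,.056),S(263,217,.056))
print("hend",T(329,457,.046),S(391,266,.046))
print("hroot",T(346,371,.05),S(312,236,.05))
for p in [(56,264),(230,280),(212,450),(34,432)]: print("tray",T(*p,.055))
print("plinth",T(620,356,.02),S(338,68,.02))
print("plunger",T(344,178,.080),S(134,178,.08))
print("cup",T(193,146,.06),S(41,308,.06)); print("dish",T(102,510,.03),S(412,505,.03)); print("purple",T(445,63,.08))
print("pot",T(648,110,.05))
```

```text
bowl [0.5398 0.0281 0.056 ] [0.537  0.0393 0.056 ]
hend [0.3906 0.0534 0.046 ] [0.3894 0.0571 0.046 ]
hroot [0.4814 0.0376 0.05  ] [0.4794 0.0451 0.05  ]
tray [0.5904 0.3513 0.055 ]
tray [0.5765 0.1641 0.055 ]
tray [0.3955 0.1754 0.055 ]
tray [0.4109 0.3623 0.055 ]
plinth [ 0.5064 -0.2606  0.02  ] [ 0.5081 -0.2541  0.02  ]
plunger [0.6847 0.0437 0.08  ] [0.6852 0.0438 0.08  ]
cup [0.7231 0.2097 0.06  ] [0.724  0.2128 0.06  ]
dish [0.3314 0.2926 0.03  ] [0.3304 0.2918 0.03  ]
purple [ 0.8158 -0.0628  0.08  ]
pot [ 0.7775 -0.2898  0.05  ]
```

The crops confirm the choices: the grey release, the white disc and the handled bowl holding four green marbles. I'll start approaching and record joint and pose pairs so I can fit the arm's kinematics.

```bash
cat >> h.py <<'E'
np.set_printoptions(precision=4,suppress=True)
import json
def log():
    s=get_state(); open("log.jsonl","a").write(json.dumps([list(s["q"]),list(s["tool_pos"]),list(s["eef_rot"])])+"\n"); return s
def Rd(jaw_deg): # tool down with tool x at yaw
    a=np.radians(jaw_deg);x=np.array([np.cos(a),np.sin(a),0]);z=np.array([0,0,-1.]);return R.from_matrix(np.c_[x,np.cross(z,x),z])
def row(p,Rt,s=None):
    s=s or get_state(); R0=R.from_quat(s["eef_rot"])
    return np.round(np.r_[R0.inv().apply(np.asarray(p)-s["tool_pos"])/.3,(R0.inv()*Rt).as_rotvec()/np.pi],3)
E
python3 - <<'E'
from h import *
log()
print(row([.40,-.33,.26],Rd(-85)),row([.47,-.15,.26],Rd(-100)))
E
```

```text
[-0.599 -0.888 -0.009  0.     0.     0.081] [-1.086 -1.309 -0.008  0.     0.     0.164]
```

Call:
play_rows:
  deltas:
    - [[0,-0.15,-0.22,0,0,0,0.02],[0,-0.3,-0.44,0,0,0,0.04],[0,-0.45,-0.66,0,0,0,0.06],[0,-0.6,-0.89,0,0,0,0.08],[0,-0.75,-1,0,0,0,0.12]]
  force: 60

```text
clock: 0.78
tool_pos: [0.3882, -0.3303, 0.2573]
eef_rot: [-0.693, 0.721, 0.0, 0.001]
contact_force: [1.0, -0.2, -0.9]
opening: 0.5
```

Run:
```python
from h import *
s=log();print(s["tool_pos"],s["q"])
print(row([.45,.045,.22],Rd(-100)))
```

```text
[ 0.3882 -0.3303  0.2573] [ 0.6521  0.5379 -0.0574  1.9135  0.0441  0.6916 -1.0404]
[-1.258 -0.158  0.126 -0.     0.     0.043]
```

Call:
play_rows:
  deltas:
    - [[0,-0.2,-0.03,0.0,0,0,0.02],[0,-0.4,-0.06,0,0,0,0.04],[0,-0.6,-0.08,0,0.05,0,0.043],[0,-0.8,-0.1,0,0.08,0,0.043],[0,-1,-0.13,0,0.1,0,0.043]]

```text
clock: 1.4
tool_pos: [0.4367, -0.0378, 0.2575]
eef_rot: [-0.635, 0.757, -0.11, 0.107]
contact_force: [0.6, -0.6, -0.4]
opening: 0.502
```

Run:
```python
from h import *
s=log();print(s["tool_pos"],s["q"])
print(row([.45,.045,.22],Rd(-100)))
```

```text
[ 0.4367 -0.0378  0.2575] [-0.1359  0.3888  0.1207  2.3711 -0.0687  0.0798 -1.7096]
[-0.277  0.043  0.124 -0.098  0.007 -0.   ]
```

```bash
cat > fit.py <<'E'
from h import *
from scipy.optimize import least_squares
import itertools
D=[json.loads(l) for l in open("log.jsonl")]
def chain(q,P,sg):
    d1,d2,d3,d4,o1,o7,e1,e2,e3=P
    Y=lambda a:R.from_euler("y",a);Z=lambda a:R.from_euler("z",a)
    A=Z(sg[0]*q[0]+o1);p=A.apply([0,0,d1])
    A=A*Y(q[1])*Z(sg[1]*q[2]);p=p+A.apply([e1,0,d2])
    A=A*Y(q[3])*Z(sg[2]*q[4]);p=p+A.apply([e2,0,d3])
    A=A*Y(q[5])*Z(sg[3]*q[6]+o7);p=p+A.apply([e3*0,0,d4])
    return p,A
if __name__=="__main__":
    best=[]
    for sg in itertools.product([1,-1],repeat=4):
      for o1,o7 in itertools.product([0,np.pi],[0,1.57,3.14,-1.57]):
        def res(P):
            o=[]
            for q,p,e in D:
                pp,A=chain(q,P,sg);o+=list((pp-p)*5)+list((A.inv()*R.from_quat(e)).as_rotvec())
            return o+list(1e-3*np.array(P[6:]))
        f=least_squares(res,[.34,.4,.4,.25,o1,o7,0,0,0]);best.append((f.cost,sg,f.x))
    best.sort(key=lambda b:b[0])
    for b in best[:4]: print(b)
    c,sg,P=best[0]; json.dump([list(P),list(sg)],open("kin.json","w"))
    for q,p,e in D:
        pp,A=chain(q,P,sg);print(pp-p,(A.inv()*R.from_quat(e)).as_rotvec())
E
python3 fit.py
```

```text
(np.float64(0.0005683828748808563), (-1, -1, -1, -1), array([ 0.5025,  0.4898,  0.3848,  0.3239, -0.0934,  3.0497,  0.0492,
        0.0359,  0.    ]))
(np.float64(0.0005683828748808619), (-1, -1, -1, -1), array([ 0.5025,  0.4898,  0.3848,  0.3239, -0.0934,  3.0497,  0.0492,
        0.0359,  0.    ]))
(np.float64(0.000568382874880865), (-1, -1, -1, -1), array([ 0.5025,  0.4898,  0.3848,  0.3239, -0.0934,  3.0497,  0.0492,
        0.0359,  0.    ]))
(np.float64(0.0005683828748808693), (-1, -1, -1, -1), array([ 0.5025,  0.4898,  0.3848,  0.3239, -0.0934, -3.2335,  0.0492,
        0.0359,  0.    ]))
[-0.0009  0.0001  0.0015] [-0.0001  0.     -0.0015]
[ 0.0012  0.0005 -0.0026] [-0.0001 -0.0001 -0.0015]
[-0.      0.0006  0.0011] [-0.0008 -0.0282  0.0029]
```

```bash
cat >> h.py <<'E'
H=np.array([-.1492,.0253]);H/=np.linalg.norm(H)  # handle dir
def grasp_rot(lean_deg,yaw=-99.6): # positive: body leans to -y (tool z gets +y)
    a=np.radians(lean_deg);R0=Rd(yaw);ax=R0.as_matrix()[:,1]
    best=max([R.from_rotvec(ax*a)*R0,R.from_rotvec(-ax*a)*R0],key=lambda Q:Q.as_matrix()[1,2]*np.sign(lean_deg))
    return best
E
python3 - <<'E'
from h import *
print(row([.45,.045,.22],grasp_rot(30)))
E
```

```text
[-0.277  0.043  0.124 -0.096 -0.159  0.023]
```

Call:
play_rows:
  deltas:
    - [[0,-0.2,0.04,0.06,-0.05,-0.05,0.01],[0,-0.28,0.04,0.12,-0.09,-0.1,0.02],[0,-0.28,0.04,0.12,-0.096,-0.159,0.023],[0,-0.28,0.04,0.12,-0.096,-0.159,0.023]]

```text
clock: 1.9
tool_pos: [0.4513, 0.0448, 0.221]
eef_rot: [-0.622, 0.738, 0.169, 0.2]
contact_force: [0.7, 0.4, -1.2]
opening: 0.498
```

```bash
python3 - <<'E'
from h import *
s=log();print(s["tool_pos"],s["q"],s["contact_force"])
E
python3 fit.py
```

```text
[0.4513 0.0448 0.221 ] [ 0.5863  0.681  -0.7063  2.1697 -0.302   0.3501 -1.4413] [ 0.6578  0.4016 -1.1705]
(np.float64(0.006766967775715758), (-1, -1, -1, -1), array([ 0.3556,  0.5197,  0.3488,  0.2653, -0.089 ,  3.0567,  0.0256,
       -0.0005,  0.    ]))
(np.float64(0.006766967775715795), (-1, -1, -1, -1), array([ 0.3556,  0.5197,  0.3488,  0.2653, -0.089 ,  3.0567,  0.0256,
       -0.0005,  0.    ]))
(np.float64(0.006766967775715799), (-1, -1, -1, -1), array([ 0.3556,  0.5197,  0.3488,  0.2653, -0.089 , -3.2265,  0.0256,
       -0.0005,  0.    ]))
(np.float64(0.006766967775715869), (-1, -1, -1, -1), array([ 0.3556,  0.5197,  0.3488,  0.2653, -0.089 ,  3.0567,  0.0256,
       -0.0005,  0.    ]))
[-0.005   0.0038  0.002 ] [-0.0001  0.     -0.0041]
[ 0.0021  0.0012 -0.0021] [-0.0001 -0.0001 -0.0041]
[-0.0076  0.0066 -0.0063] [-0.0008 -0.0269  0.0001]
[0.0138 0.0005 0.0065] [-0.0449 -0.0018  0.0081]
```

```bash
cat > fit2.py <<'E'
from h import *
from scipy.optimize import least_squares
import itertools
D=[json.loads(l) for l in open("log.jsonl")]
AX="zyzyzyz"
# P: joint offsets(7), link translations: 0 base z, after j2 (x,y,z), after j4 (x,y,z), after j6(x,y,z)
def chain(q,P,sg):
    off=P[:7]; A=R.identity(); p=np.zeros(3)
    L={0:[P[17],0,P[7]],2:P[8:11],4:P[11:14],6:[P[14],P[15],P[16]]}
    for i in range(7):
        A=A*R.from_euler(AX[i],sg[i]*q[i]+off[i])
        if i in L: p=p+A.apply(L[i])
    return p,A
pri=np.array([0,0,0,0,0,0,np.pi,.36,0,0,.45,0,0,.4,0,0,.28,0])
sig=np.array([.1]+[.02]*5+[.2,.1,.05,.03,.1,.05,.03,.1,.05,.03,.1,.05])
def solve(sg,pri=pri):
    def res(P):
        o=[]
        for q,p,e in D:
            pp,A=chain(q,P,sg);o+=list((pp-p)/.001)+list((A.inv()*R.from_quat(e)).as_rotvec()/.002)
        return np.array(o+list((P-pri)/sig))
    return least_squares(res,pri,x_scale=sig)
if __name__=="__main__":
    best=[]
    for s in itertools.product([1,-1],repeat=4):
      for o7 in [0,np.pi/2,-np.pi/2,np.pi]:
        sg=[s[0],1,s[1],1,s[2],1,s[3]]; pr=pri.copy();pr[6]=o7
        f=solve(sg,pr);best.append((f.cost,sg,f.x))
    best.sort(key=lambda b:b[0])
    for b in best[:3]: print(b)
    c,sg,P=best[0]; json.dump([list(P),list(sg)],open("kin.json","w"))
    for q,p,e in D:
        pp,A=chain(q,P,sg);print(pp-p,(A.inv()*R.from_quat(e)).as_rotvec())
E
python3 fit2.py
```

```text
(np.float64(3.1313930345598533), [-1, 1, -1, 1, -1, 1, -1], array([-0.0006, -0.    , -0.    ,  0.0003,  0.0003, -0.0001,  3.1408,
        0.3905, -0.0134, -0.0386,  0.529 ,  0.0131, -0.0063,  0.346 ,
        0.0023, -0.0032,  0.3193,  0.0335]))
(np.float64(33.91670175296692), [-1, 1, -1, 1, -1, 1, -1], array([-0.0006, -0.0003, -0.0007, -0.0005,  0.0011,  0.001 ,  3.1395,
        0.3902, -0.0132, -0.0381,  0.5291,  0.0133, -0.0065,  0.3457,
        0.0025, -0.0032,  0.3193,  0.0335]))
(np.float64(33.982359148447756), [-1, 1, -1, 1, -1, 1, -1], array([-0.0006,  0.0003,  0.0007,  0.0011, -0.0005, -0.0012, -3.1412,
        0.3909, -0.0136, -0.0391,  0.529 ,  0.0128, -0.0061,  0.3464,
        0.0022, -0.0033,  0.3193,  0.0334]))
[0.0001 0.0002 0.0007] [-0.0002  0.0002  0.0001]
[-0.0003 -0.0006 -0.001 ] [ 0.      0.0002 -0.    ]
[-0.0001  0.0005  0.0006] [ 0.0001 -0.0002 -0.0001]
[ 0.0001  0.0001 -0.0003] [-0.0002  0.      0.    ]
```

```bash
cat > ik.py <<'E'
from h import *
from scipy.optimize import least_squares
import fit2
P,SG=json.load(open("kin.json"));P=np.array(P)
LO=np.array([-3.01,-.46,-1.47,.13,-1,.04,-2.66]);HI=np.array([3.01,2.08,1.51,2.56,4.14,2.09,2.66])
def ik(p,Rt,q0):
    def res(q):
        pp,A=fit2.chain(q,P,SG)
        return np.r_[(pp-p)/.01,(A.inv()*Rt).as_rotvec()/.02,(q-q0)*.003]
    f=least_squares(res,np.clip(q0,LO+.02,HI-.02),bounds=(LO,HI),max_nfev=60)
    pp,A=fit2.chain(f.x,P,SG)
    return f.x,np.linalg.norm(pp-p),(A.inv()*Rt).magnitude(),min((f.x-LO).min(),(HI-f.x).min())
def bowlR(eta,phi): # handle azimuth eta(deg); bowl -x=handle; roll phi about bowl x
    return R.from_euler("z",np.radians(eta-180))*R.from_euler("x",np.radians(phi))
def tool_in_bowl(alpha,flip=1): # tool x along bowl -y (flip=1); lean alpha about bowl x
    x=np.array([0,-1.*flip,0]);z=np.array([0,0,-1.]);M=R.from_matrix(np.c_[x,np.cross(z,x),z])
    return R.from_euler("x",np.radians(alpha))*M
E
cat > search.py <<'E'
from ik import *
q0=get_state()["q"]; TC=np.array([.4933,.2633])
etag=np.degrees(np.arctan2(H[1],H[0])); C=np.array([.539,.031]);gd=.092
out=[]
for alpha in [-35,-20,0,20,35]:
    RB=bowlR(etag,0)*tool_in_bowl(alpha)
    qg,e,er,m=ik(np.r_[C+H*gd,.046],RB,q0)
    print("grasp",alpha,e,er,m,qg)
    if e>.003: continue
    sgn=[1,-1] 
    for sg in sgn:
      for eta in range(int(etag)-110,int(etag)+111,20):
        h=np.array([np.cos(np.radians(eta)),np.sin(np.radians(eta))])
        q=qg;tot=0;ok=True;mm=9
        for k in range(0,6):
            phi=sg*20*k; B=bowlR(eta,phi)
            mouth=bowlR(eta,90*sg).apply([0,0,1])[:2]
            c=TC-.03*mouth+h*gd
            # start from lift pose at eta sweep
            if k==0:
                for e2 in np.linspace(etag,eta,4)[1:]:
                    q,e,er,m=ik(np.r_[C*(1)+H*gd*0+0.0*h+np.array([np.cos(np.radians(e2)),np.sin(np.radians(e2))])*gd,.2]*1.0,bowlR(e2,0)*tool_in_bowl(alpha),q)
            q,e,er,m=ik(np.r_[c,.16],B*tool_in_bowl(alpha),q); tot=max(tot,e,er*.3);mm=min(mm,m)
        out.append((tot,mm,alpha,sg,eta,q))
out.sort(key=lambda o:(o[0]>.004,-o[1]))
for o in out[:12]: print(o)
E
time python3 search.py
```

```text
grasp -35 3.668274512970707e-07 1.113038681447131e-06 0.08724196123610817 [-0.7305  1.1428  0.3341  1.9333  0.3175  0.518  -2.5728]
grasp -20 5.91565118929864e-07 1.7383936859662164e-06 0.12381061517738967 [-0.5544  1.0257  0.2198  2.0668  0.3801  0.2758 -2.5362]
grasp 0 0.0011098624338485511 0.0023390772682646563 6.938893903907228e-18 [-0.2038  0.9456  0.0412  2.1769 -1.      0.04   -0.9187]
grasp 20 0.013707711982689571 0.02915580443751296 6.938893903907228e-18 [ 0.299   0.9858 -0.3825  2.1684 -1.      0.04   -0.6535]
grasp 35 0.007325841611063448 0.01566688525524505 6.938893903907228e-18 [ 0.6168  1.149  -0.6359  2.1626 -1.      0.04   -0.4402]
(9.572179500771751e-08, np.float64(0.32551996956097284), 0, 1, 220, array([ 0.2641,  1.5359, -0.5473,  1.4892, -0.6261,  1.5161, -0.5127]))
(np.float64(5.780476238766273e-07), np.float64(0.23888153929269684), 0, 1, 240, array([ 0.1766,  1.5901, -0.6586,  1.1823, -0.3834,  1.8511, -0.7529]))
(np.float64(4.726061339274651e-07), np.float64(0.2264235553242229), -20, 1, 200, array([ 0.5535,  1.4944, -0.9783,  1.9192, -0.4251,  0.6382, -0.798 ]))
[... 712 characters left out ...]
  1.5909, -0.662 ,  1.7783, -0.8193,  1.1114, -0.2957]))
(1.0202775139875525e-07, np.float64(0.035368078032894434), -20, -1, 180, array([-1.2741,  1.8686,  0.68  ,  1.156 ,  0.3861,  1.9815, -2.4262]))
(np.float64(3.753356955825217e-07), np.float64(0.028120111247106117), 0, -1, 200, array([-1.428 ,  1.658 ,  0.6129,  1.5533,  0.4599,  1.397 , -2.6319]))
(np.float64(3.6385114412284533e-07), np.float64(0.026037415468751934), -35, -1, 200, array([-1.3802,  2.0379,  0.7172,  1.3539,  0.5493,  1.7877, -2.6301]))
(3.9376137960557527e-07, np.float64(0.012857252797707108), -35, -1, 180, array([-1.2719,  2.0213,  0.7602,  1.1302,  0.4588,  2.0771, -2.347 ]))
real	1m11.429s
user	1m11.721s
sys	0m0.160s
```

Run:
```python
from ik import *
G=np.array([.448,.046,.046]);Rg=grasp_rot(-25)
q0=get_state()["q"]
print(Rg.as_matrix()[:,2])
for d in (.12,.08,0):
    q0,*e=ik(G-Rg.as_matrix()[:,2]*d,Rg,q0);print(d,e,q0)
print(row(G-Rg.as_matrix()[:,2]*.1,Rg))
```

```text
[-0.0705 -0.4167 -0.9063]
0.12 [np.float64(2.4854812289250247e-07), 7.95780354733798e-07, np.float64(0.07472110972884449)] [-0.6209  0.8176  0.1295  1.9477  0.3768  0.6996 -2.5853]
0.08 [np.float64(1.4470191925166257e-08), 4.361507383321263e-08, np.float64(0.03478508384079548)] [-0.6033  0.8866  0.1404  1.9853  0.421   0.5927 -2.6252]
0 [np.float64(1.3740417532645786e-08), 5.886157690125941e-08, np.float64(3.2237294123049764e-07)] [-0.5948  1.0502  0.2144  2.0306  0.4655  0.3706 -2.66  ]
[ 0.019  0.011  0.315  0.     0.307 -0.001]
```

```bash
cat > s2.py <<'E'
from ik import *
TC=np.array([.4933,.2633]); PL=np.array([.507,-.259])
etag=np.degrees(np.arctan2(H[1],H[0])); C=np.array([.539,.031]);gd=.092
u=lambda d:np.array([np.cos(np.radians(d)),np.sin(np.radians(d))])
for fl in (1,-1):
  for alpha in (-30,-15,15,30):
    best=None
    for q50 in (-.5,.5):
      q=np.array([-.5*q50,1.,.2,2.,q50,.4,(-1.6 if fl==1 else 1.5)])
      g=ik(np.r_[C+H*gd,.046],bowlR(etag,0)*tool_in_bowl(alpha,fl),q)
      if best is None or g[1]-g[3]*.01<best[1]-best[3]*.01: best=g
    if best[1]>.002: continue
    print("GRASP",fl,alpha,best[1],best[3],best[0])
    for sg in (1,-1):
      res=[]
      for eta in (150,170,190,205,220,240):
        if (sg>0)==(eta<170): continue
        mouth=bowlR(eta,90*sg).apply([0,0,1])[:2];c=TC-.03*mouth+u(eta)*gd
        q=best[0];mm=9;ee=0
        for k in range(6):
            q,e,er,m=ik(np.r_[c,.16],bowlR(eta,sg*20*k)*tool_in_bowl(alpha,fl),q);mm=min(mm,m);ee=max(ee,e)
        res.append((round(ee,4),round(mm,3),eta,q))
      res.sort(key=lambda a:(a[0]>.003,-a[1])); print("  pour",sg,res[:2])
    for eta in (120,150,180):
      q,e,er,m=ik(np.r_[PL+u(eta)*gd,.068],bowlR(eta,0)*tool_in_bowl(alpha,fl),best[0]); print("  place",eta,round(e,4),round(m,3),q)
E
time python3 s2.py
```

```text
GRASP 1 -30 1.1711486463594615e-06 0.36801745691199006 [-0.7479  1.1397  0.4425  1.9695  0.0241  0.408  -2.2462]
  pour 1 [(np.float64(0.0), np.float64(0.285), 205, array([ 0.4506,  1.3104, -0.8613,  1.9145, -0.4587,  0.6786, -0.7955])), (np.float64(0.0), np.float64(0.267), 220, array([ 0.3558,  1.2881, -0.7857,  1.7002, -0.3028,  1.0363, -0.8487]))]
  pour -1 [(np.float64(0.0865), np.float64(0.0), 150, array([-1.2539,  2.08  ,  1.1987,  1.1626,  0.1592,  2.09  , -1.7469]))]
  place 120 0.0 0.344 [-0.1651  1.1398  0.4917  1.6931 -0.1736  0.8013 -2.3162]
  place 150 0.0 0.302 [-0.2227  1.108   0.4916  1.9922  0.0885  0.3418 -2.1142]
  place 180 0.0297 0.0 [-0.2026  1.1026  0.6252  2.1156 -1.      0.04   -0.4736]
GRASP 1 -15 6.17180462761694e-07 0.1526232843165584 [-0.5481  1.0244  0.3195  2.0881 -0.243   0.1926 -1.8564]
  pour 1 [(np.float64(0.0), np.float64(0.294), 205, array([ 0.4913,  1.4866, -0.8562,  1.8129, -0.5132,  0.8728, -0.671 ])), (np.float64(0.0), np.float64(0.238), 220, array([ 0.3367,  1.4196, -0.6942,  1.5908, -0.4549,  1.2563, -0.6822]))]
  pour -1 [(np.float64(0.0795
[... 1120 characters left out ...]
  1.0253  0.335   2.0762 -0.2841  0.2048  1.3423]
  pour 1 [(np.float64(0.0), np.float64(0.222), 220, array([ 0.3363,  1.4353, -0.7122,  1.5694, -0.4386,  1.2567,  2.4379])), (np.float64(0.0), np.float64(0.163), 205, array([ 0.4714,  1.483 , -0.8288,  1.7913, -0.5393,  0.8951,  2.4966]))]
  pour -1 [(np.float64(0.0794), np.float64(0.0), 150, array([-1.2237,  2.0497,  1.3607,  1.106 , -0.082 ,  2.09  ,  1.3956]))]
  place 120 0.0 0.478 [-0.0386  1.0177  0.4125  1.8723 -0.3514  0.5184  1.0712]
  place 150 0.0 0.184 [ 0.0099  0.9827  0.3577  2.0489 -0.2064  0.2237  1.4766]
  place 180 0.0089 0.0 [ 0.1331  0.9545  0.3384  2.1201 -0.7682  0.04    2.66  ]
real	0m40.315s
user	0m33.772s
sys	0m0.227s
```

Run:
```python
from ik import *
G=np.array([.448,.046,.046]);Rg=grasp_rot(-28)
print(row([.5,.05,.26],Rd(-99.6)));print(row(G-Rg.as_matrix()[:,2]*.12,Rg))
```

```text
[-0.104 -0.157 -0.09   0.     0.169 -0.001]
[-0.048  0.011  0.295  0.     0.324 -0.001]
```

Call:
play_rows:
  deltas:
    - [[0,-0.04,-0.06,-0.03,0,0.055,0],[0,-0.08,-0.12,-0.06,0,0.11,0],[0,-0.1,-0.157,-0.09,0,0.169,0],[0,-0.1,-0.157,-0.05,0,0.228,0],[0,-0.08,-0.12,0.05,0,0.285,0]]

```text
clock: 2.52
tool_pos: [0.4942, 0.0671, 0.2219]
eef_rot: [-0.636, 0.755, -0.107, -0.122]
contact_force: [0.6, -0.7, -1.8]
opening: 0.499
```

Run:
```python
from ik import *
s=log();print(s["q"])
G=np.array([.448,.046,.046]);Rg=grasp_rot(-28)
print(row(G-Rg.as_matrix()[:,2]*.12,Rg))
```

```text
[-0.5052  0.6529  0.1761  1.9043  0.2552  0.7689 -2.2978]
[-0.162  0.142  0.19  -0.002  0.052 -0.002]
```

Call:
play_rows:
  deltas:
    - [[0,-0.08,0.07,0.1,0,0.05,0],[0,-0.16,0.14,0.19,0,0.052,0],[0,-0.16,0.14,0.19,0,0.052,0]]

```text
clock: 2.9
tool_pos: [0.4556, 0.1029, 0.1501]
eef_rot: [-0.627, 0.74, -0.158, -0.185]
contact_force: [0.7, -0.6, 0.2]
opening: 0.499
```

Run:
```python
from ik import *
s=log();print(s["tool_pos"],s["q"])
m=vision.camera_model("wrist");im=vision.snapshot("wrist");cv2.imwrite("pics/w1.png",im[:,:,::-1])
cv2.imwrite("pics/t1.png",vision.snapshot("top")[:,:,::-1])
for d in (60,95,158): print(d,proj("wrist",np.r_[np.array([.539,.031])+H*d/1000,.046],m))
print(proj("wrist",[.539,.031,.056],m))
```

```text
[0.4556 0.1029 0.1501] [-0.7042  0.8205  0.2451  1.9561  0.3075  0.7183 -2.5092]
60 [321.1473 154.7299]
95 [320.9768 196.027 ]
158 [320.6878 261.6152]
[327.7593  79.223 ]
```

View pics/w1.png

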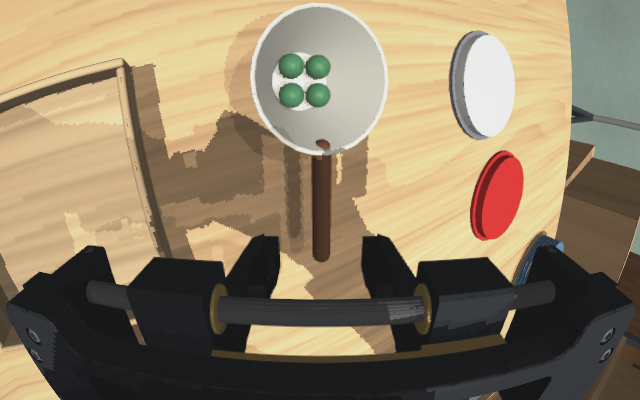

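View pics/t1.png

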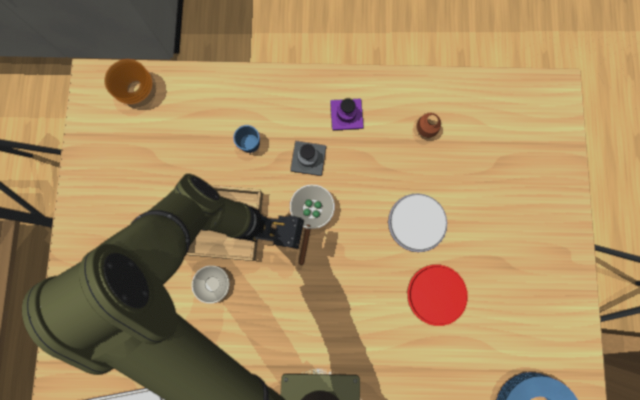

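The wrist view puts the handle on column 321, running from row 150 to row 260. That matches the prediction at 321 and lies between the fingers. The bowl mouth with its four marbles is at (319,78). I'll go down to grip.

Run:
```python
from ik import *
G=np.array([.448,.046,.046]);Rg=grasp_rot(-28)
print(row(G,Rg))
```

```text
[-0.006  0.006  0.401 -0.002 -0.    -0.002]
```

Call:
play_rows:
  deltas:
    - [[0,0,0,0.13,0,0,0],[0,0,0,0.26,0,0,0],[0,0,0,0.36,0,0,0],[0,0,0,0.4,0,0,0],[0,0,0,0.4,0,0,0]]

```text
clock: 3.62
tool_pos: [0.4505, 0.0434, 0.0477]
eef_rot: [-0.623, 0.743, -0.159, -0.183]
contact_force: [-0.3, 0.4, 0.6]
opening: 0.5
```

Run:
```python
from ik import *
s=log();print(s["tool_pos"],s["q"])
m=vision.camera_model("wrist");im=vision.snapshot("wrist");cv2.imwrite("pics/w2.png",im[:,:,::-1])
G=np.array([.448,.046,.046]);Rg=grasp_rot(-28)
print(row(G,Rg))
```

```text
[0.4505 0.0434 0.0477] [-0.6451  1.0154  0.3041  2.0607  0.3713  0.3979 -2.5547]
[-0.007  0.01   0.003 -0.002  0.    -0.003]
```

View pics/w2.png

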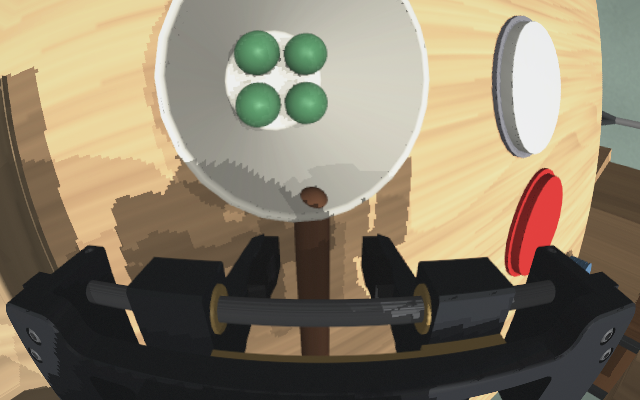

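Call:
play_rows:
  deltas:
    - [[0,-0.01,0.008,0.005,0,0,0],[1,-0.01,0.008,0.005,0,0,0],[1,-0.01,0.008,0.005,0,0,0],[1,-0.01,0.008,0.005,0,0,0],[1,-0.01,0.008,0.005,0,0,0]]
  force: 60

```text
clock: 4.3
tool_pos: [0.4487, 0.0466, 0.0452]
eef_rot: [-0.624, 0.743, -0.159, -0.182]
contact_force: [-0.1, 0.5, 0.7]
opening: 0.154
```

```bash
cat > plan.py <<'E'
from ik import *
etag=np.degrees(np.arctan2(H[1],H[0]))
TC=np.array([.4933,.2633]);gd=.092;AL=-28
u=lambda d:np.array([np.cos(np.radians(d)),np.sin(np.radians(d))])
def pour(eta,phi,z,back=.03):
    mouth=bowlR(eta,90).apply([0,0,1])[:2]
    return np.r_[TC-back*mouth+u(eta)*gd,z],bowlR(eta,phi)*tool_in_bowl(AL,1)
E
python3 - <<'E'
from plan import *
s=get_state();q=s["q"];R0=R.from_quat(s["eef_rot"])
print("rot err vs ideal",((bowlR(etag,0)*tool_in_bowl(AL,1)).inv()*R0).as_rotvec())
print("lift",row(s["tool_pos"]+[0,0,.13],R0,s))
p,Rt=pour(208,0,.175);print(p,row(p,Rt,s))
for ph in range(0,110,20):
    p,Rt=pour(208,ph,.175);q,*e=ik(p,Rt,q);print(ph,e[0],e[2],q)
E
```

```text
rot err vs ideal [ 0.0062 -0.0004  0.0076]
lift [ 0.203 -0.004 -0.383  0.     0.     0.   ]
[0.398  0.2466 0.175 ] [-0.35   0.277 -0.679  0.096 -0.001 -0.187]
0 7.49597977579915e-09 0.20249381174964975 [-1.0993  0.7868  0.2309  2.0372  0.506   0.6038 -2.4575]
20 3.7254768395347656e-08 0.40651346023037543 [-0.7425  0.6608 -0.0286  2.0977  0.3582  0.4465 -2.1761]
40 6.113141224916663e-08 0.3448097247466749 [-0.2667  0.6726 -0.4171  2.1069  0.1257  0.3848 -1.7955]
60 4.2140762662268365e-07 0.3874106553038138 [ 0.13    0.8394 -0.7343  2.065  -0.0845  0.4274 -1.4278]
80 3.5105549024632837e-07 0.5206937421304972 [ 0.3631  1.0815 -0.8881  1.982  -0.2312  0.5607 -1.1356]
100 3.073466682015516e-08 0.5372900994057087 [ 0.4781  1.3317 -0.9327  1.8683 -0.3388  0.7608 -0.9176]
```

Lift first, gently.

Call:
play_rows:
  deltas:
    - [[1,0.02,0,-0.038,0,0,0],[1,0.06,0,-0.114,0,0,0],[1,0.12,0,-0.228,0,0,0],[1,0.18,0,-0.34,0,0,0],[1,0.2,0,-0.383,0,0,0]]

```text
clock: 4.92
tool_pos: [0.4479, 0.0475, 0.1767]
eef_rot: [-0.623, 0.744, -0.159, -0.181]
contact_force: [0.2, 0.2, -3.5]
opening: 0.154
```

Run:
```python
from plan import *
s=log();print(s["q"],s["moment"])
cv2.imwrite("pics/w3.png",vision.snapshot("wrist")[:,:,::-1]);cv2.imwrite("pics/s3.png",vision.snapshot("side")[:,:,::-1])
p,Rt=pour(208,0,.175);print(p,row(p,Rt))
```

```text
[-0.6455  0.7524  0.2839  2.0382  0.3498  0.67   -2.4634] [0.7914 0.1684 0.0164]
[0.398  0.2466 0.175 ] [-0.551  0.278 -0.292  0.096 -0.    -0.187]
```

View pics/w3.png

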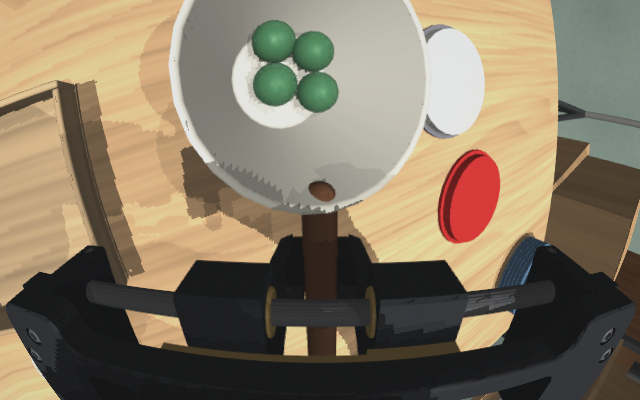

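View pics/s3.png

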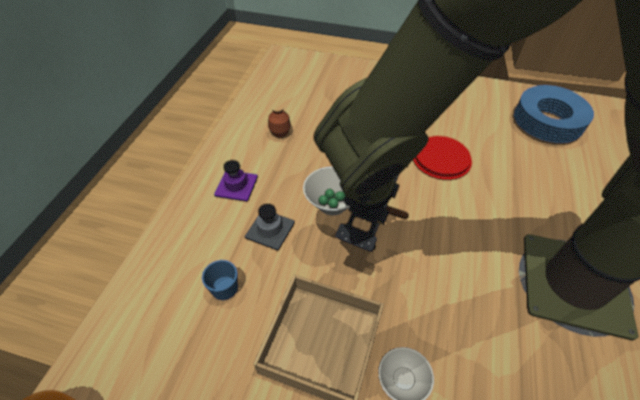

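The bowl is lifted level, with all four marbles inside at about (295,67). I'll carry it over the tray.

Call:
play_rows:
  deltas:
    - [[1,-0.08,0.04,-0.04,0.015,0,-0.03],[1,-0.2,0.1,-0.106,0.035,0,-0.07],[1,-0.33,0.167,-0.175,0.057,0,-0.11],[1,-0.45,0.225,-0.24,0.077,0,-0.15],[1,-0.53,0.265,-0.28,0.092,0,-0.18]]

```text
clock: 5.65
tool_pos: [0.3989, 0.2414, 0.1729]
eef_rot: [0.827, -0.507, 0.206, 0.127]
contact_force: [0.3, -0.9, -3.0]
opening: 0.157
```

Run:
```python
from plan import *
s=log();print(s["q"],s["moment"])
for ph in (0,25,50,60): print(ph,row(*pour(208,ph,.175)))
cv2.imwrite("pics/t4.png",vision.snapshot("top")[:,:,::-1])
```

```text
[-1.0547  0.7444  0.2064  2.061   0.5362  0.6257 -2.4682] [ 0.4978  0.5336 -0.0051]
0 [-0.012 -0.005 -0.014  0.003 -0.    -0.005]
25 [-0.012 -0.005 -0.014  0.002 -0.139 -0.005]
50 [-0.012 -0.005 -0.014  0.001 -0.278 -0.006]
60 [-0.012 -0.005 -0.014  0.    -0.333 -0.006]
```

View pics/t4.png

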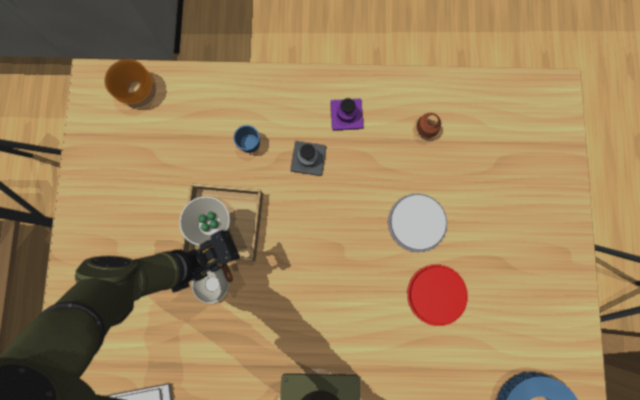

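Bowl is over the tray, centred at (205,221) in the top view, with the marbles in it. Start tipping.

Call:
play_rows:
  deltas:
    - [[1,-0.012,-0.005,-0.014,0,-0.05,-0.005],[1,-0.012,-0.005,-0.014,0,-0.108,-0.005],[1,-0.012,-0.005,-0.014,0,-0.166,-0.005],[1,-0.012,-0.005,-0.014,0,-0.224,-0.005],[1,-0.012,-0.005,-0.014,0,-0.278,-0.006]]

```text
clock: 6.32
tool_pos: [0.3954, 0.25, 0.1727]
eef_rot: [0.844, -0.503, -0.159, -0.091]
contact_force: [-1.2, 0.2, -5.1]
opening: 0.156
```

Run:
```python
from plan import *
s=log();print(s["q"],s["moment"])
for ph in (50,75,100): print(ph,row(*pour(208,ph,.165)))
```

```text
[-0.0347  0.7499 -0.6392  2.0903  0.1263  0.406  -1.7229] [-0.8289  0.0453  0.0523]
50 [ 0.022 -0.002  0.019  0.003 -0.005  0.002]
75 [ 0.022 -0.002  0.019  0.003 -0.144  0.001]
100 [ 0.022 -0.002  0.019  0.004 -0.283  0.   ]
```

Call:
play_rows:
  deltas:
    - [[1,0.022,-0.002,0.019,0,-0.05,0],[1,0.022,-0.002,0.019,0,-0.09,0],[1,0.022,-0.002,0.019,0,-0.12,0],[1,0.022,-0.002,0.019,0,-0.15,0],[1,0.022,-0.002,0.019,0,-0.18,0]]

```text
clock: 6.95
tool_pos: [0.3976, 0.2454, 0.1632]
eef_rot: [0.765, -0.459, -0.39, -0.227]
contact_force: [0.2, -0.4, -2.3]
opening: 0.161
```

Run:
```python
from plan import *
s=log();print(s["q"],s["moment"])
for ph in (100,105): print(ph,row(*pour(208,ph,.165)))
cv2.imwrite("pics/t5.png",vision.snapshot("top")[:,:,::-1])
cv2.imwrite("pics/s5.png",vision.snapshot("side")[:,:,::-1])
```

```text
[ 0.4264  1.1697 -1.0463  1.9946  0.0221  0.5473 -1.4033] [-1.0813 -0.4167 -0.011 ]
100 [-0.007 -0.003 -0.001  0.003 -0.102 -0.002]
105 [-0.007 -0.003 -0.001  0.003 -0.129 -0.002]
```

View pics/s5.png

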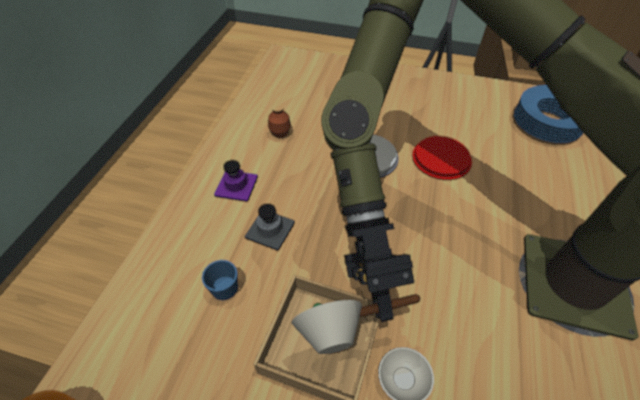

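Call:
play_rows:
  deltas:
    - [[1,-0.007,-0.003,0,0,-0.04,0],[1,-0.007,-0.003,0,0,-0.08,0],[1,-0.007,-0.003,0,0,-0.115,0],[1,-0.007,-0.003,0,0,-0.115,0],[1,-0.007,-0.003,0,0,-0.115,0]]

```text
clock: 7.68
tool_pos: [0.398, 0.2462, 0.1635]
eef_rot: [0.682, -0.413, -0.521, -0.305]
contact_force: [-0.8, 1.1, -2.6]
opening: 0.157
```

Run:
```python
from plan import *
s=log();print(s["q"],s["moment"])
a=vision.snapshot("top")[150:310,140:340];b=vision.snapshot("side")[240:400,220:440]
cv2.imwrite("pics/ts6.png",np.hstack([cv2.resize(a,(400,320)),cv2.resize(b,(400,320))])[:,:,::-1])
```

```text
[ 0.5535  1.4595 -1.1744  1.9016 -0.0332  0.7042 -1.2723] [-1.29   -0.4659  0.0353]
```

View pics/ts6.png

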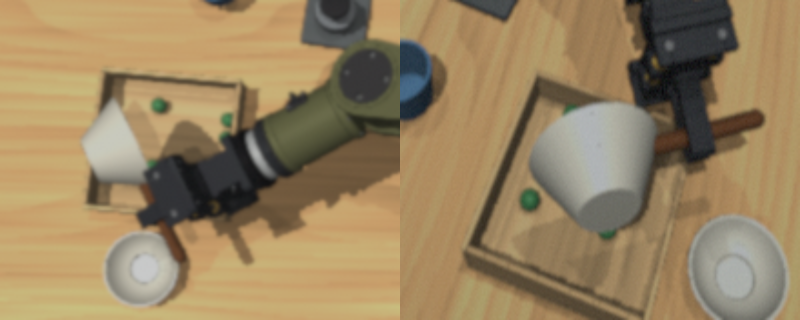

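Four marbles show in the tray in the top crop, at (160,104), (228,120), (226,138) and (152,165). The bowl looks empty, so I'll roll it back while lifting a little.

Run:
```python
from plan import *
for ph in (75,50): print(ph,row(*pour(208,ph,.19)))
```

```text
75 [-0.084  0.001 -0.022  0.003  0.151 -0.003]
50 [-0.084  0.001 -0.022  0.004  0.29  -0.002]
```

Call:
play_rows:
  deltas:
    - [[1,-0.03,0,-0.008,0,0.055,0],[1,-0.05,0,-0.015,0,0.113,0],[1,-0.084,0,-0.022,0,0.17,0],[1,-0.084,0,-0.022,0,0.23,0],[1,-0.084,0,-0.022,0,0.288,0]]

```text
clock: 8.4
tool_pos: [0.3973, 0.2474, 0.1925]
eef_rot: [0.842, -0.504, -0.166, -0.094]
contact_force: [-1.1, 0.9, -3.0]
opening: 0.155
```

Run:
```python
from plan import *
s=log();print(s["q"])
for ph in (25,0): print(ph,row(*pour(208,ph,.2)))
```

```text
[ 0.0152  0.7298 -0.6947  2.0699  0.1262  0.4638 -1.7296]
25 [-0.006 -0.001 -0.024  0.003  0.139  0.001]
0 [-0.006 -0.001 -0.024  0.003  0.278  0.002]
```

Call:
play_rows:
  deltas:
    - [[1,-0.006,0,-0.024,0,0.057,0],[1,-0.006,0,-0.024,0,0.115,0],[1,-0.006,0,-0.024,0,0.172,0],[1,-0.006,0,-0.024,0,0.23,0],[1,-0.006,0,-0.024,0,0.278,0]]

```text
clock: 9.02
tool_pos: [0.3959, 0.249, 0.2015]
eef_rot: [0.835, -0.495, 0.207, 0.126]
contact_force: [0.0, -0.2, -4.5]
opening: 0.157
```

Run:
```python
from plan import *
s=log();print(s["q"])
cv2.imwrite("pics/w7.png",vision.snapshot("wrist")[:,:,::-1])
a=vision.snapshot("top")[150:310,140:340];b=vision.snapshot("side")[240:400,220:440]
cv2.imwrite("pics/ts7.png",np.hstack([cv2.resize(a,(400,320)),cv2.resize(b,(400,320))])[:,:,::-1])
PL=np.array([.507,-.259])
q=s["q"]
for p,eta in (([.45,.05,.2],175),([.43,-.1,.2],155),(np.r_[PL+u(140)*gd,.13],140),(np.r_[PL+u(140)*gd,.068],140)):
    Rt=bowlR(eta,0)*tool_in_bowl(AL,1);q,*e=ik(np.array(p),Rt,q);print(p,eta,e[0],e[2],q,row(p,Rt,s))
```

```text
[-1.0155  0.6833  0.1118  2.0367  0.5766  0.7282 -2.484 ]
[0.45, 0.05, 0.2] 175 6.194764060144707e-10 0.16994581652228025 [-0.6301  0.7322  0.2011  2.0123  0.4305  0.7192 -2.4901] [ 0.587  0.159  0.32  -0.086 -0.001  0.166]
[0.43, -0.1, 0.2] 155 3.88896671267903e-08 0.2056248532263969 [-0.3311  0.7347  0.2595  2.0372  0.3828  0.6877 -2.4544] [ 0.945  0.457  0.514 -0.138 -0.001  0.264]
[ 0.4365 -0.1999  0.13  ] 140 1.135071586029574e-08 0.20182990162649084 [-0.0892  0.911   0.2667  1.9263  0.3283  0.6293 -2.4582] [ 1.102  0.596  0.863 -0.178 -0.002  0.337]
[ 0.4365 -0.1999  0.068 ] 140 1.8515511028103804e-07 0.0981712211098289 [-0.0729  1.0315  0.2344  1.9249  0.3915  0.5237 -2.5618] [ 1.005  0.595  1.045 -0.178 -0.002  0.337]
```

View pics/ts7.png

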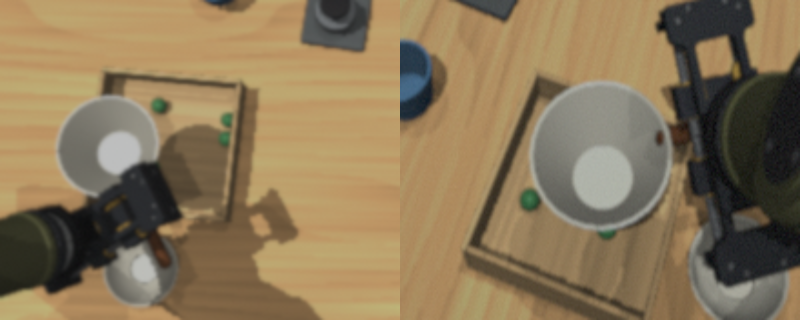

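View pics/w7.png

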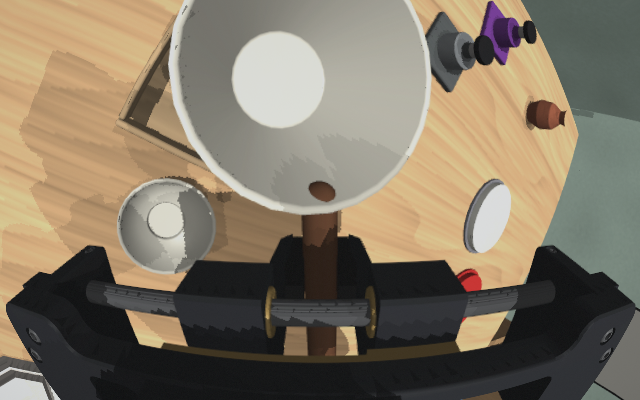

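The bowl is empty and no marble lies outside the tray. I'll carry it to the plinth.

Call:
play_rows:
  deltas:
    - [[1,0.1,0.03,0.054,-0.015,0,0.03],[1,0.24,0.065,0.13,-0.035,0,0.07],[1,0.42,0.115,0.23,-0.06,0,0.12],[1,0.59,0.16,0.32,-0.086,0,0.166],[1,0.75,0.28,0.4,-0.1,0,0.2]]

```text
clock: 9.8
tool_pos: [0.4462, -0.0149, 0.1996]
eef_rot: [-0.611, 0.755, -0.153, -0.182]
contact_force: [-0.0, -0.8, -2.5]
opening: 0.158
```

Run:
```python
from plan import *
s=log();print(s["q"]);PL=np.array([.507,-.259])
for p,eta in (([.43,-.1,.2],155),(np.r_[PL+u(140)*gd,.15],140)):
    Rt=bowlR(eta,0)*tool_in_bowl(AL,1);print(p,eta,row(p,Rt,s))
```

```text
[-0.5068  0.6896  0.2529  2.0716  0.4283  0.6731 -2.4454]
[0.43, -0.1, 0.2] 155 [ 0.257 -0.005  0.132 -0.036  0.003  0.063]
[ 0.4365 -0.1999  0.15  ] 140 [ 0.464 -0.094  0.429 -0.075  0.003  0.137]
```

Call:
play_rows:
  deltas:
    - [[1,0.12,0,0.06,-0.018,0,0.03],[1,0.257,-0.005,0.132,-0.036,0,0.063],[1,0.36,-0.05,0.25,-0.055,0,0.1],[1,0.464,-0.094,0.4,-0.075,0,0.137],[1,0.464,-0.094,0.429,-0.075,0,0.137]]

```text
clock: 10.42
tool_pos: [0.4342, -0.2065, 0.1503]
eef_rot: [-0.405, 0.883, -0.098, -0.215]
contact_force: [-0.6, 1.4, -2.9]
opening: 0.15
```

Run:
```python
from plan import *
s=log();print(s["q"])
m=vision.camera_model("wrist");cv2.imwrite("pics/w8.png",vision.snapshot("wrist")[:,:,::-1])
a=vision.snapshot("top")[120:320,310:560];b=vision.snapshot("side")[80:280,280:530]
cv2.imwrite("pics/ts8.png",np.hstack([cv2.resize(a,(400,320)),cv2.resize(b,(400,320))])[:,:,::-1])
print([proj("wrist",np.r_[p,.02],m) for p in ([.507,-.259],[.5064,-.2606],[.508,-.254])])
```

```text
[-0.0796  0.824   0.3078  1.9653  0.2954  0.6558 -2.3799]
[array([234.1481,  87.9294]), array([236.1233,  87.0993]), array([228.6862,  91.3639])]
```

View pics/w8.png

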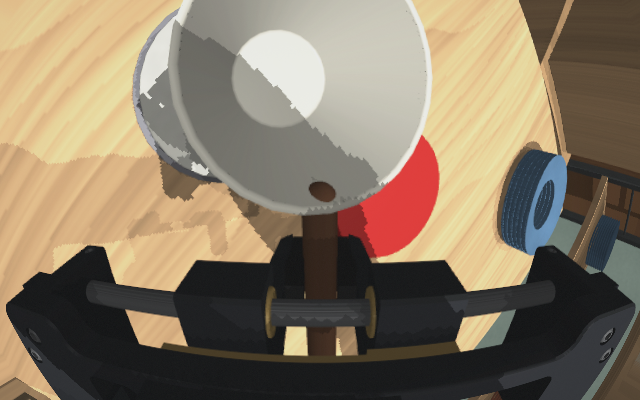

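View pics/ts8.png

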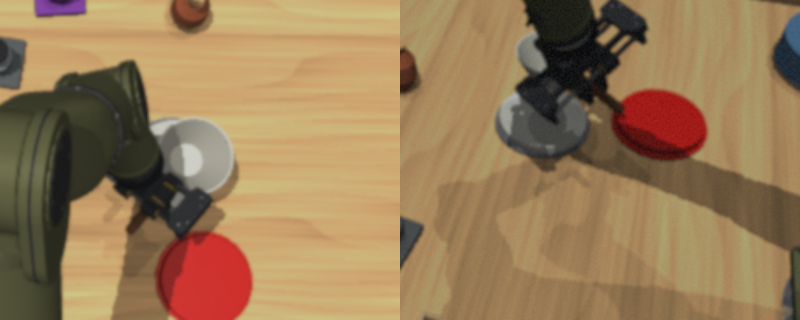

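Run:
```python
from plan import *
s=get_state();tp=s["tool_pos"]
for uv in ((279,79),):
  p=unproj("wrist",*uv,tp[2]-.041);print(tp,p,np.linalg.norm((p-tp)[:2]),np.degrees(np.arctan2(*(tp-p)[1::-1])))
print(R.from_quat(s["eef_rot"]).as_matrix())
# kinematic estimate
Rb=R.from_quat(s["eef_rot"])*tool_in_bowl(AL,1).inv();print((tp+Rb.apply([.092,0,0])), Rb.as_matrix()[:,2])
```

```text
[ 0.4354 -0.2001  0.1501] [ 0.506  -0.256   0.1091] 0.09003374921607012 141.61803870105595
[[-0.5717 -0.7646 -0.2976]
 [-0.6807  0.6445 -0.3481]
 [ 0.458   0.0036 -0.889 ]]
[ 0.5057 -0.2593  0.1498] [-0.0056 -0.0122  0.9999]
```

Call:
play_rows:
  deltas:
    - [[1,-0.04,0,0.075,0,0,0],[1,-0.08,0,0.15,0,0,0],[1,-0.11,0,0.21,0,0,0],[1,-0.115,0,0.222,0,0,0],[1,-0.12,0,0.232,0,0,0]]

```text
clock: 11.2
tool_pos: [0.4357, -0.1992, 0.0725]
eef_rot: [-0.411, 0.881, -0.098, -0.214]
contact_force: [0.3, -0.1, -2.2]
opening: 0.158
```

Run:
```python
from plan import *
s=log();print(s["q"],s["tool_pos"],s["contact_force"],s["moment"])
cv2.imwrite("pics/w9.png",vision.snapshot("wrist")[:,:,::-1])
b=vision.snapshot("side")[80:280,280:530];cv2.imwrite("pics/s9.png",cv2.resize(b,(800,600))[:,:,::-1])
```

```text
[-0.0898  0.9693  0.3037  1.9844  0.2985  0.5    -2.4324] [ 0.4357 -0.1992  0.0725] [ 0.2889 -0.0749 -2.2215] [ 0.7026 -0.2829 -0.0315]
```

View pics/w9.png

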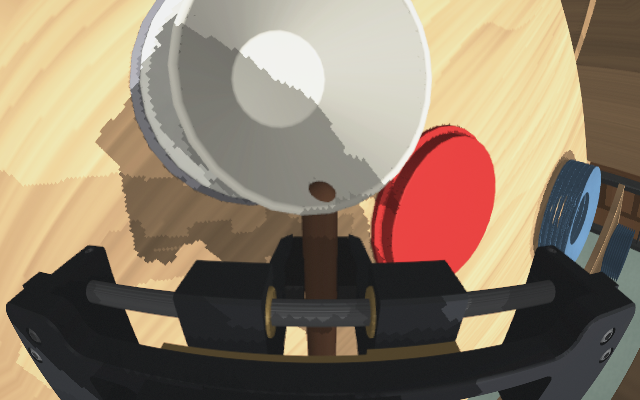

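View pics/s9.png

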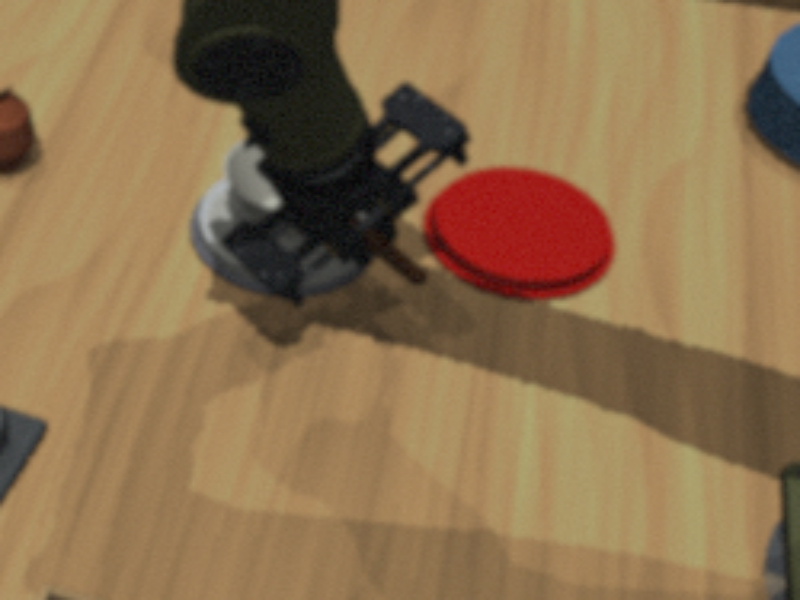

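Call:
play_rows:
  deltas:
    - [[1,-0.005,0,0.009,0,0,0],[1,-0.008,0,0.015,0,0,0],[1,-0.008,0,0.015,0,0,0]]

```text
clock: 11.68
tool_pos: [0.4355, -0.1993, 0.0674]
eef_rot: [-0.41, 0.881, -0.098, -0.214]
contact_force: [-1.1, 1.1, -0.5]
opening: 0.157
```

Call:
play_rows:
  deltas:
    - [[1,-0.003,0,0.006,0,0,0],[1,-0.003,0,0.006,0,0,0]]

```text
clock: 11.92
tool_pos: [0.4352, -0.1992, 0.0654]
eef_rot: [-0.41, 0.881, -0.098, -0.214]
contact_force: [-0.5, 2.9, 2.4]
opening: 0.15
```

Contact: the vertical force rose from -2.2 to +2.4 N. Release.

Call:
play_rows:
  deltas:
    - [[0.4,0,0,0,0,0,0],[0.2,0,0,0,0,0,0],[0,0,0,0,0,0,0],[0,0,0,0,0,0,0]]

```text
clock: 12.42
tool_pos: [0.4353, -0.1993, 0.0654]
eef_rot: [-0.41, 0.881, -0.098, -0.214]
contact_force: [-0.5, 0.5, 0.2]
opening: 0.502
```

Run:
```python
from plan import *
s=log();print(s["q"],s["tool_pos"],s["contact_force"],s["moment"])
cv2.imwrite("pics/w10.png",vision.snapshot("wrist")[:,:,::-1])
```

```text
[-0.0899  0.9833  0.3043  1.9844  0.2983  0.4877 -2.437 ] [ 0.4353 -0.1993  0.0654] [-0.4869  0.467   0.1747] [ 0.3927 -0.3091  0.0334]
```

View pics/w10.png

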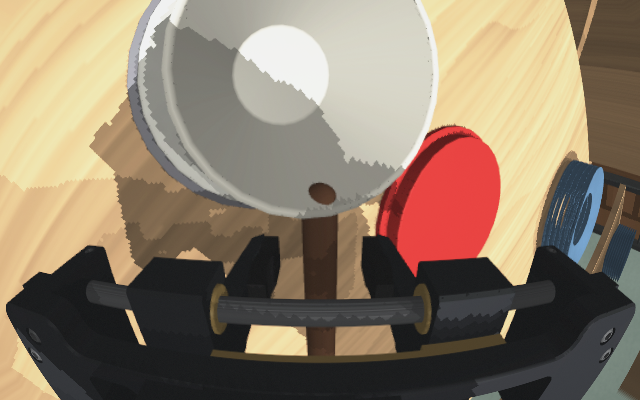

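The bowl is free, with the handle at column 320 between the open fingers. Retreat along the tool axis.

Call:
play_rows:
  deltas:
    - [[0,0,0,-0.08,0,0,0],[0,0,0,-0.2,0,0,0],[0,0,0,-0.36,0,0,0],[0,0,0,-0.5,0,0,0]]

```text
clock: 12.98
tool_pos: [0.4803, -0.1465, 0.2002]
eef_rot: [-0.41, 0.881, -0.098, -0.214]
contact_force: [-0.0, -0.3, -1.1]
opening: 0.503
```

Run:
```python
from plan import *
s=log();print(s["q"],s["tool_pos"])
cv2.imwrite("pics/w11.png",vision.snapshot("wrist")[:,:,::-1])
a=vision.snapshot("top")[120:320,310:560];b=vision.snapshot("side")[80:280,280:530]
cv2.imwrite("pics/ts11.png",np.hstack([cv2.resize(a,(400,320)),cv2.resize(b,(400,320))])[:,:,::-1])
for p,jaw in (([.55,-.05,.25],-100),([.685,.044,.16],-100)):
    q,*e=ik(np.array(p),Rd(jaw),s["q"]);print(e,q,row(p,Rd(jaw),s))
```

```text
[-0.17    0.7653  0.2758  1.8254  0.2394  0.8792 -2.3922] [ 0.4803 -0.1465  0.2002]
[np.float64(2.1601257890472303e-07), 6.640290822362588e-07, np.float64(0.7054710707013832)] [ 0.0474  0.6018 -0.0773  1.7966  0.0648  0.7455 -1.8093] [-0.276  0.03  -0.328  0.041 -0.147 -0.164]
[np.float64(4.0850496081082417e-07), 1.0900258015418574e-06, np.float64(0.7681130377668488)] [-0.1757  0.9114  0.0884  1.4262 -0.0964  0.8081 -1.8001] [-0.884 -0.113 -0.304  0.041 -0.147 -0.164]
```

View pics/w11.png

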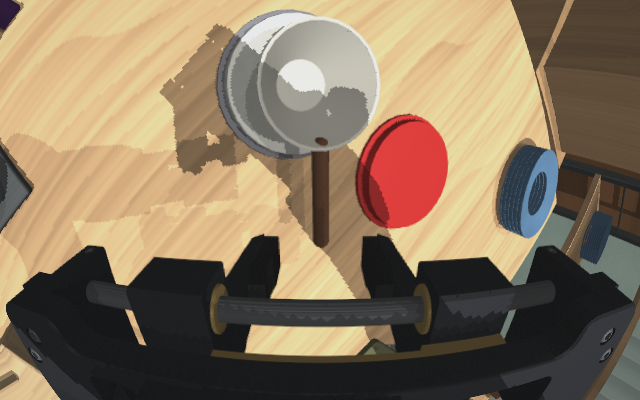

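View pics/ts11.png

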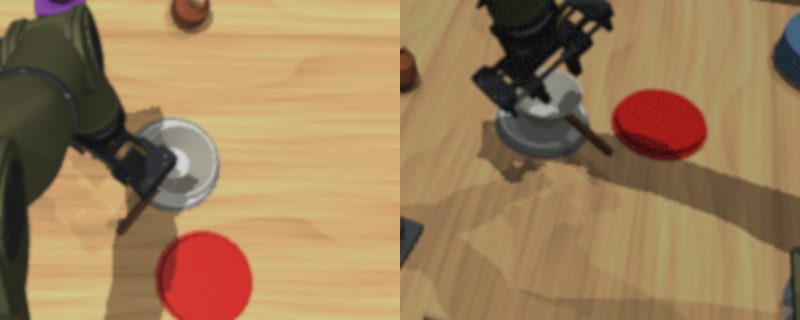

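Call:
play_rows:
  deltas:
    - [[1,-0.1,0.01,-0.12,0.012,-0.045,-0.05],[1,-0.2,0.02,-0.24,0.025,-0.09,-0.1],[1,-0.3,0.02,-0.328,0.041,-0.135,-0.15],[1,-0.42,0,-0.35,0.041,-0.147,-0.164],[1,-0.58,-0.03,-0.37,0.041,-0.147,-0.164]]
  force: 30

```text
clock: 13.75
tool_pos: [0.6197, 0.0002, 0.2188]
eef_rot: [-0.641, 0.768, -0.002, 0.0]
contact_force: [0.4, 0.0, -0.2]
opening: 0.004
```

Run:
```python
from plan import *
s=log();print(s["q"],s["tool_pos"])
for p,jaw in (([.685,.044,.22],-100),([.685,.044,.15],-100)):
    print(row(p,Rd(jaw),s))
```

```text
[-0.0165  0.7238 -0.1068  1.6274  0.1031  0.7938 -1.919 ] [0.6197 0.0002 0.2188]
[-0.183 -0.188 -0.004 -0.001 -0.001 -0.002]
[-0.183 -0.188  0.23  -0.001 -0.001 -0.002]
```

Call:
play_rows:
  deltas:
    - [[1,-0.1,-0.1,0.04,0,0,0],[1,-0.183,-0.188,0.12,0,0,0],[1,-0.183,-0.188,0.2,0,0,-0.002],[1,-0.183,-0.188,0.23,0,0,-0.002],[1,-0.183,-0.188,0.23,0,0,-0.002]]

```text
clock: 14.38
tool_pos: [0.6839, 0.0428, 0.1485]
eef_rot: [-0.643, 0.766, -0.001, -0.001]
contact_force: [-0.1, 0.5, 1.2]
opening: 0.003
```

Run:
```python
from plan import *
s=log();print(s["q"],s["tool_pos"],s["contact_force"])
m=vision.camera_model("wrist");cv2.imwrite("pics/w12.png",vision.snapshot("wrist")[:,:,::-1])
t=vision.snapshot("top");cv2.imwrite("pics/t12.png",t[:,:,::-1]);cv2.imwrite("pics/s12.png",vision.snapshot("side")[:,:,::-1])
cv2.imwrite("pics/t12c.png",cv2.resize(t[80:320,170:490],None,fx=2.5,fy=2.5)[:,:,::-1])
print("cap",proj("wrist",[.685,.0437,.08],m),"tip",proj("wrist",s["tool_pos"]-[0,0,.019],m))
```

```text
[-0.0848  0.8955 -0.093   1.4561  0.1064  0.7962 -1.9627] [0.6839 0.0428 0.1485] [-0.0566  0.5015  1.1889]
cap [317.6175 215.962 ] tip [319.1491 252.1654]
```

View pics/w12.png

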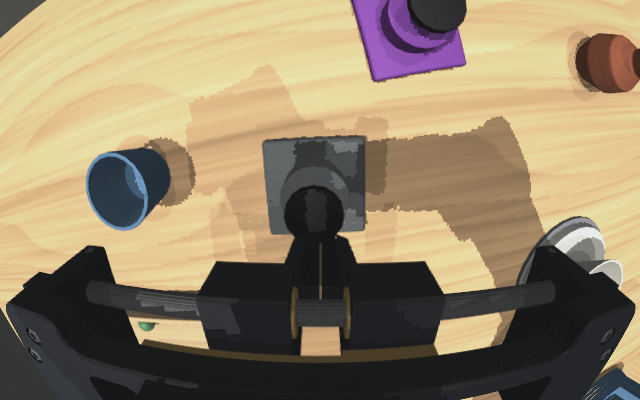

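View pics/t12c.png

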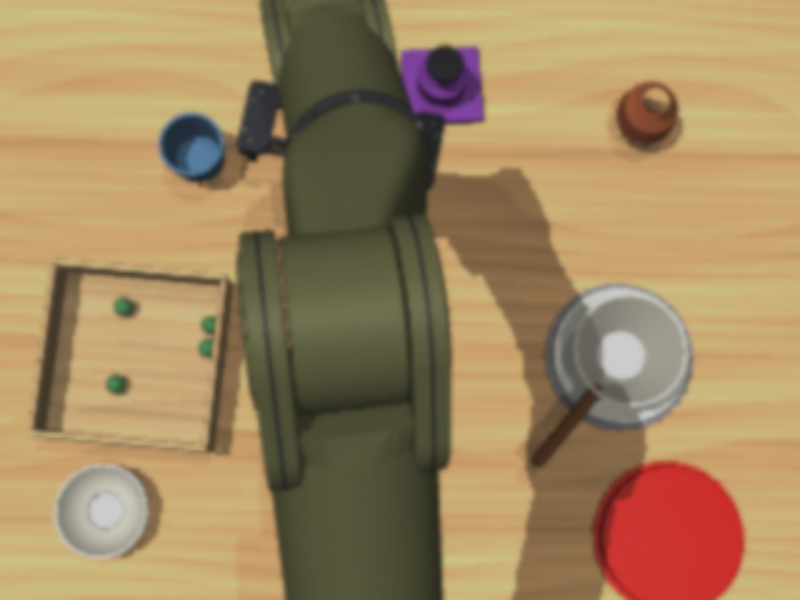

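View pics/s12.png

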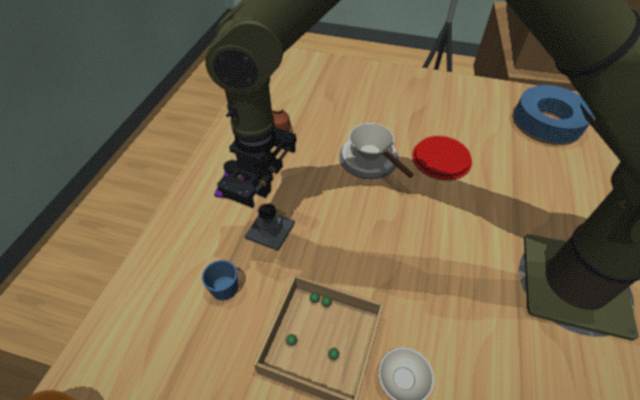

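Top view: the bowl floor at (621,355) sits on the plinth centre (620,356), all four marbles are in the tray, and the cup and dish haven't moved. In the wrist view the plunger cap at (314,213) lies under the fingertips. Descend to just above the cap.

Call:
play_rows:
  deltas:
    - [[1,0,0,0.06,0,0,0],[1,0,0,0.12,0,0,0],[1,0,0,0.15,0,0,0],[1,0,0,0.15,0,0,0]]

```text
clock: 15.02
tool_pos: [0.6848, 0.0433, 0.1044]
eef_rot: [-0.643, 0.766, -0.002, -0.0]
contact_force: [0.0, 0.8, -0.4]
opening: 0.005
```

Run:
```python
from plan import *
s=log();print(s["tool_pos"],s["contact_force"])
b=vision.snapshot("side")[170:270,210:340];cv2.imwrite("pics/s13.png",cv2.resize(b,None,fx=6,fy=6,interpolation=cv2.INTER_CUBIC)[:,:,::-1])
```

```text
[0.6848 0.0433 0.1044] [ 0.0125  0.8105 -0.4047]
```

View pics/s13.png

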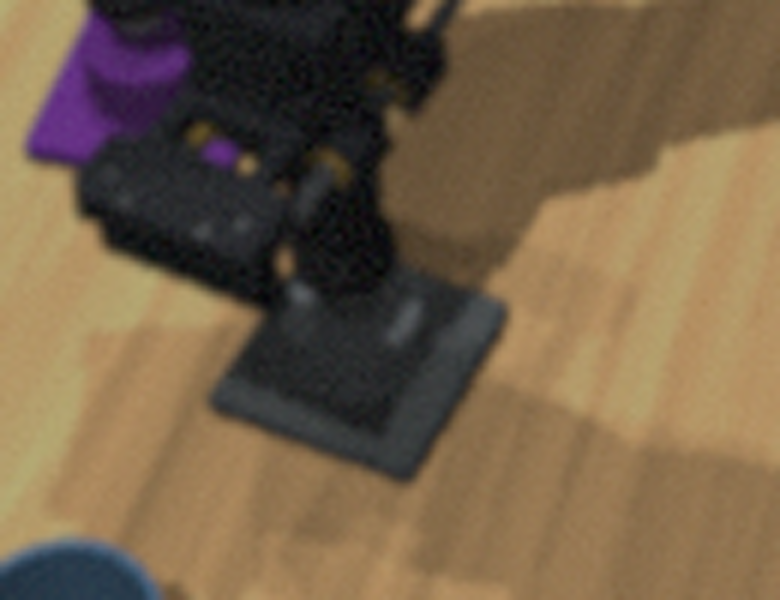

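The stem can't be made out from the side, so I'll go by force and position in small steps. The tip is now at z = 85 mm.

Call:
play_rows:
  deltas:
    - [[1,0,0,0.01,0,0,0],[1,0,0,0.02,0,0,0],[1,0,0,0.02,0,0,0]]

```text
clock: 15.45
tool_pos: [0.6857, 0.0434, 0.0996]
eef_rot: [-0.643, 0.766, -0.002, 0.001]
contact_force: [-0.6, -0.1, 2.2]
opening: 0.007
```

Call:
play_rows:
  deltas:
    - [[1,0,0,0.007,0,0,0],[1,0,0,0.007,0,0,0]]

```text
clock: 15.7
tool_pos: [0.6858, 0.0434, 0.0976]
eef_rot: [-0.643, 0.766, -0.002, 0.001]
contact_force: [0.0, 0.2, 2.9]
opening: 0.006
```

Call:
play_rows:
  deltas:
    - [[1,0,0,0.007,0,0,0],[1,0,0,0.007,0,0,0]]

```text
clock: 15.95
tool_pos: [0.6858, 0.0434, 0.0955]
eef_rot: [-0.643, 0.766, -0.002, 0.001]
contact_force: [-0.3, 0.1, 2.1]
opening: 0.009
```

Call:
play_rows:
  deltas:
    - [[1,0,0,0.008,0,0,0],[1,0,0,0.014,0,0,0],[1,0,0,0.014,0,0,0]]

```text
clock: 16.32
tool_pos: [0.6858, 0.0434, 0.0913]
eef_rot: [-0.643, 0.766, -0.002, 0.001]
contact_force: [-1.5, 0.3, 4.4]
opening: 0.005
```

Call:
play_rows:
  deltas:
    - [[1,0,0,0.007,0,0,0],[1,0,0,0.014,0,0,0],[1,0,0,0.014,0,0,0]]

```text
clock: 16.7
tool_pos: [0.6858, 0.0434, 0.0872]
eef_rot: [-0.643, 0.766, -0.002, 0.001]
contact_force: [-2.4, 0.2, 5.2]
opening: 0.008
```

Run:
```python
from plan import *
F=[]
for i in range(6):
    im=vision.snapshot("side") if i%2 else vision.snapshot("wrist"); s=log();F.append(s["contact_force"][2])
    if i==0: cv2.imwrite("pics/w14.png",im[:,:,::-1])
    if i==1: cv2.imwrite("pics/s14.png",cv2.resize(im[170:270,210:340],None,fx=6,fy=6,interpolation=cv2.INTER_CUBIC)[:,:,::-1])
print(s["tool_pos"],F)
```

```text
[0.6858 0.0434 0.0874] [np.float64(4.906731956290783), np.float64(5.203460780086887), np.float64(6.010345452482116), np.float64(5.68118186287836), np.float64(4.962147766591683), np.float64(4.8613554478743914)]
```

View pics/w14.png

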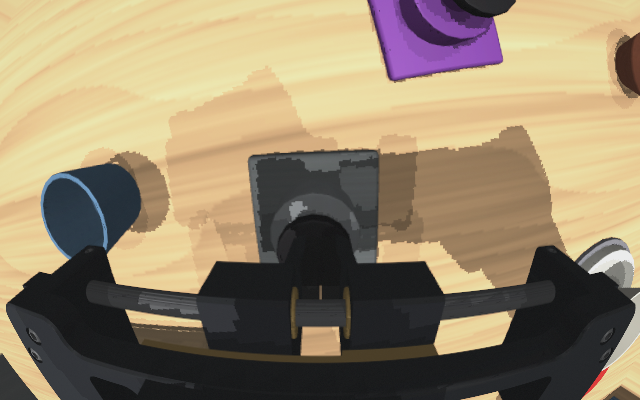

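View pics/s14.png

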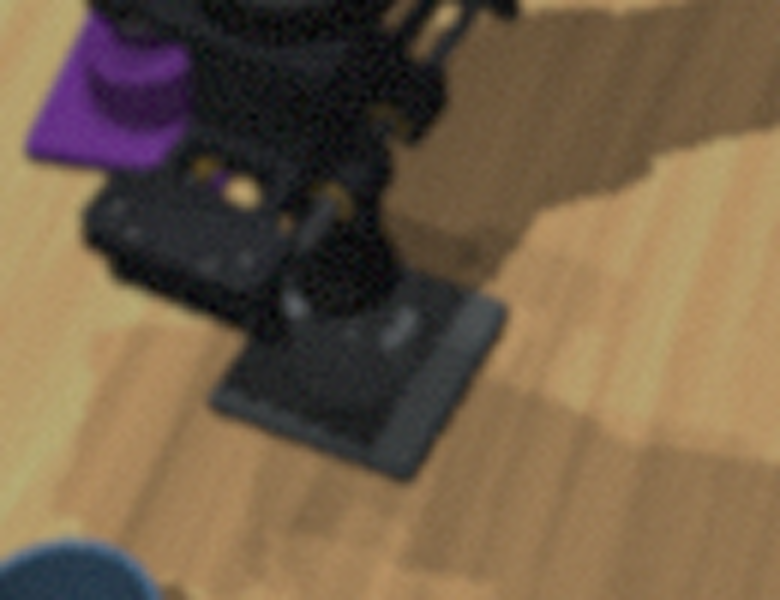

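Both estimates put the plunger in the half-way band: geometry gives 11.6 mm and force gives about 10 mm (5.3 N). I'll nudge 1 mm further and hold.

Call:
play_rows:
  deltas:
    - [[1,0,0,0.003,0,0,0],[1,0,0,0.003,0,0,0],[1,0,0,0.003,0,0,0],[1,0,0,0.003,0,0,0],[1,0,0,0.003,0,0,0]]

```text
clock: 17.62
tool_pos: [0.6858, 0.0434, 0.0868]
eef_rot: [-0.643, 0.766, -0.002, 0.001]
contact_force: [-1.9, -0.5, 5.7]
opening: 0.004
```

Run:
```python
from plan import *
F=[]
for i in range(6):
    im=vision.snapshot("top"); s=get_state();F.append(s["contact_force"][2])
cv2.imwrite("pics/t15.png",cv2.resize(im[80:320,170:490],None,fx=2.5,fy=2.5)[:,:,::-1])
print(s["clock"],s["tool_pos"],np.mean(F),F)
```

```text
17.925 [0.6858 0.0434 0.0868] 6.478140965413147 [np.float64(7.185430239339517), np.float64(6.805445124493393), np.float64(7.037734415973162), np.float64(6.312981758983968), np.float64(5.238374872177356), np.float64(6.288879381511487)]
```

View pics/t15.png

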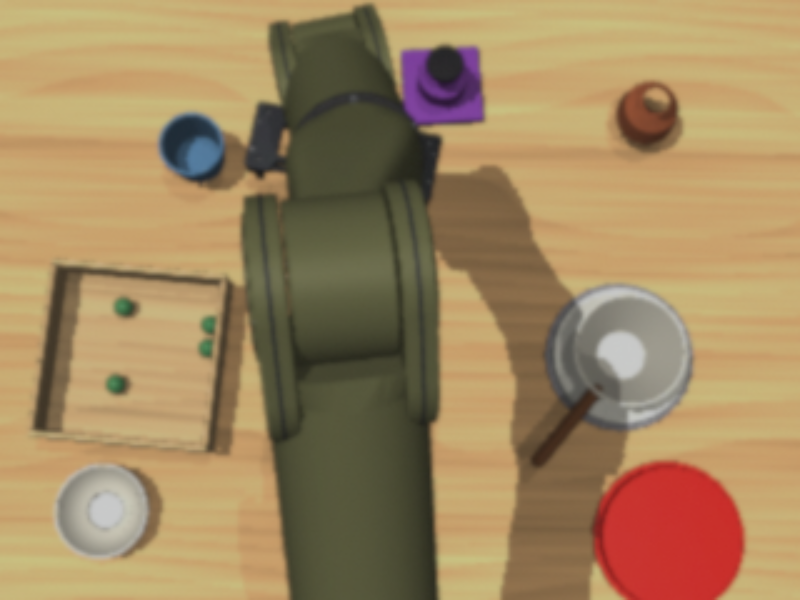

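The force averages 6.5 N, about half-way, with roughly 12 mm of travel by geometry. The last top view shows the bowl centred on the plinth at (621,355), four marbles in the tray, and the cup and dish where they started. Handing in.

```bash
python3 -c "
from plant import r
print(r.finish_job())"
```

```text
the job is handed in; nothing more can be done
None
```

I handed the job in at about 18 s of the 61 s allowed, with the arm still holding the plunger half-way down. No verdict was reported.

I gripped the bowl by its handle, tipped the marbles into the wooden tray and stood the empty bowl on the white plinth. I then let go of it and pressed the grey release with closed fingertips.

What the last checks showed:
- **Marbles:** all four are in the tray in the last top view.
- **Bowl:** it is upright and free of the gripper. In the top view its floor is within about 1 mm of the plinth's centre.
- **Plunger:** the fingertip height gives about 12 mm of travel. The force averaged 6.5 N, which suggests 12–14 mm.
- **Teacup and dish:** both are where they started.

**What disagreed or could not be checked:**
- **Travel estimates:** just before the final nudge, force gave about 10 mm and height 11.6 mm. All these figures are inside the 8–16 mm band.
- **Stem mark:** the gripper hid the stem's dark/bright line in the side and wrist pictures, so I could not confirm half-way by eye.

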